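Send the odd head bolt down the scrap chute

ROBOT

A 6-joint arm with a two-finger parallel gripper is mounted at the origin on the work surface. World frame = base frame: x ahead of the robot, y to its left, z up, the work surface at z = 0. Lengths are in mm, angles in rad, forces in N, time in s.
With the tool pointing down it reaches from about 350 to 775 mm from the base axis. Payload 7.3 kg.
Tool frame: the origin (TCP) lies at the very end of the fingers, on their centre line; the grasp point (between the pads) lies 19 mm behind it; z points along the fingers, y is the line along which they close (so a half turn about z gives the same grasp; the last joint's range is limited). The gripper opens to 92 mm and grips with 3 to 60 N. Pads are 19 mm wide; open, the fingers measure 130 mm over their backs; the gripper's body (75 mm by 190 mm) begins 47 mm behind the grasp point.
Start: joints at [-0.146, 0.342, 1.524, -0, 1.275, -0.146], TCP at [525.019, 0.019, 226.741] pointing down, gripper open.
Joint ranges: [-2.53, 2.53], [-0.77, 2.02], [0.04, 2.7], [-1, 4.14], [0.28, 2.66], [-3.11, 3.11]. Speed limits (rad/s): [2.57, 2.57, 3.14, 3.14, 3.14, 3.14].

INTERFACE

Orientations are given as [roll, pitch, yaw] about the fixed x, y, z axes, in that order (R = Rz(yaw) Ry(pitch) Rx(roll)).
In Python, from plant import get_obs, optics, ticket, finder gives the robot as it stands.
- The arm moves only by the tool send_rows, never from a script. Its arguments are lists of equal length, an entry for each row: "offset": the shift along the tool's x, y, z scaled (see below), a list of three; "delta_rot": the turn, a rotation vector about the tool's x, y, z scaled (see below), a list of three. In form: {"offset": [[dx, dy, dz], ...], "delta_rot": [[rx, ry, rz], ...]}. A call has 1 to 8 rows; each row is the pose to reach, as a shift and turn from the pose commanded when the call began, along the tool's axes at that moment, turning the shorter way round; what a row does not reach only later rows make up. The controller multiplies each number of a shift by 120 mm and each number of a turn by 360 degrees. A row lasts 1/8 s, in which the tool goes at most 62.5 mm and 10.7 degrees, less where a joint would pass 70% of its speed; a pose out of reach is approached as far as the arm can. A call with a number of a shift or a turn outside -1 to 1 is refused whole. A call with a gripper value outside its range is refused whole. "grip" is the opening, from 0 (shut) to 1 (fully open), set as the call begins (left out, the last holds). The fingers move at their own pace and stop on an object; the grip force is fixed at half the most. Time passes only in rows, so rows that repeat a pose let the fingers close. It gives the time, the measured TCP pose, the force, the opening and the grip force at its end, in the units of the state.
- get_obs(): the state, without advancing time (a new reading comes with each control period).
- optics.capture(name): name is "scene" or "side" or "wrist"; returns the picture (384x512x3 uint8, red, green, blue); there is no depth.
- optics.get_calibration(name): a dict with "fx", "fy", "cx", "cy" (pixels), "world_from_camera" (4x4, takes a point from camera to world coordinates). Camera axes: x right, y down, z forward; pixel columns grow to the right and rows downward; lengths in mm; the calibration is good to about 2 mm. A picture is of the moment at which its call begins: read the wrist's pose just before it. get_calibration takes no time and is no camera call; for the wrist camera it gives the pose at the moment of the call.
- ticket.close_job(): hands the job in; it is judged then, once.
Trained networks look in the newest picture that a camera, given by its name, has taken for a name from the list of things; names that differ only in an ending like _2 or _b are one class to them, and where a whole thing is asked for, a point or a joint stands for the part that bears it (a point fixed in the world has none). Each returns a list of dicts, best first, with "confidence" (0 to 1); they miss things now and then, are a little off and sometimes report something else, mostly with a low value. They report only what shows in the picture. A call takes as long as a camera call. They do not tell look-alikes from the thing itself.
- finder.boxes_of(target, camera): "box" ([left, top, right, bottom] in pixels, round what is visible of it).
- finder.silhouettes(target, camera): "region" (384x512 bool, what is visible of it) and "box" ([left, top, right, bottom] in pixels, round what is visible of it).
- finder.pinpoint(target, camera): "uv" ([column, row] in pixels: a listed point, or the origin of a listed thing).
The state is a dict: "time": time; "joint_positions": joint angles; "dq": joint speeds; "tau": joint torques, N m; "tool_pos": TCP position; "tcp_rot": TCP orientation; "contact_force": force on the tool from outside, world axes, zero at the start; "moment": the same for the moment, N m; "grip_width": finger opening in mm; "finger_force": force on a finger pad.
Only numpy, scipy, OpenCV 4.12 (cv2) and the standard library are available. Lean on these libraries where they do the work, as an engineer would, in place of code of your own. Each camera call takes 0.05 s, during which the arm holds its last target. There are 200 camera calls.

TASK

Of the three head bolts standing in the slanted rack under the strip lamp, two are a matching pair and one is too long for this engine. Draw out the long one and send it down whichever of the two chutes has the round bucket under it, so that it ends up lying in the bucket, clear of the chute. Leave the matching pair standing in the rack and do not disturb the other things on the bench.

Things in the scene. Friction and masses are not known exactly. Their poses are not given: they have to be found in the camera images.
- bolt_long: the odd head bolt: zinc-plated steel, plain round shank 10 mm in diameter and 110 mm long under a hex head 17 mm across flats (two flats face along the rack's row) and 10 mm tall; about 85 g. Origin at the centre of the shank's free end (bottom), its z axis runs up the shank to the head. At the start it stands in one of the three holes of the rack, its head 30 mm further out than the other two
- bolt_long_head (a point): centre of the head of the long bolt, 115 mm from the shank's free end
- bolt_a: one of the matching pair of head bolts: like the long one but the shank is 80 mm long; same origin and axes. It stays in the rack
- bolt_b: the other bolt of the matching pair, the same as bolt_a
- rack: fixed bolt rack: wooden block on a steel foot 120 x 270 mm, a row of three holes 60 mm apart along the rack's y axis, each 45 mm deep and 12 mm square, slanted: the bolts lean 42 degrees from vertical, heads towards the rack's +x (away from the robot). They stand loosely; 35 mm (pair) or 65 mm (long) of shank shows. Origin: middle of the foot, on the bench, z up
- lamp (a point): strip lamp fixed to the rack over the bolts, its far face nearly over the long bolt's head, a bar 22 mm deep and 45 mm high, 270 mm long along the rack's y, on two posts 125 mm either side of the middle. It leaves no room for a gripper straight above. This point: middle of its underside, 200 mm above the bench; its far face is 50 mm to the rack's +x of the rack's origin
- bucket: round galvanized bucket, 200 mm wide at the mouth, 170 mm at the bottom, 95 mm high, fixed on the bench under the lower end of one of the two chutes. Origin at the centre of its underside
- crate: square plywood crate, 190 x 190 x 95 mm, fixed on the bench, under the other chute. Not for this bolt. Origin at the centre of its underside
- chute_left: fixed open sheet-metal chute on legs on the robot's left (+y) side of the bench: a straight trough 125 mm wide inside, walls 40 mm high, going down at 40 degrees (from level) along its own x axis, away from the middle of the bench. Slick: a bolt let go in it slides down into what stands below. Origin on the bench top, z up
- chute_left_mouth (a point): point on the middle of the left chute's trough floor, 205 mm above that chute's origin. The trough starts 60 mm uphill of it (measured level) at a closed end wall 15 mm high and ends 125 mm downhill of it, above the inside of the bucket or crate
- chute_right: fixed open sheet-metal chute on legs on the robot's right (-y) side of the bench: a straight trough 125 mm wide inside, walls 40 mm high, going down at 40 degrees (from level) along its own x axis, away from the middle of the bench. Slick: a bolt let go in it slides down into what stands below. Origin on the bench top, z up
- chute_right_mouth (a point): point on the middle of the right chute's trough floor, 205 mm above that chute's origin. The trough starts 60 mm uphill of it (measured level) at a closed end wall 15 mm high and ends 125 mm downhill of it, above the inside of the bucket or crate
- muffler: rusted steel muffler box 100 x 65 x 55 mm; loose, a bystander. Origin at its underside
- choke_lever: flat plastic choke lever about 95 x 32 x 10 mm; loose, a bystander. Origin at its underside
- compressor: blackened steel valve spring compressor, a flat clamp about 190 x 75 x 14 mm; loose, a bystander. Origin at its underside
- valve_spring: standing steel valve spring, 32 mm wide, 44 mm high; loose, a bystander. Origin at its underside
- wrench: steel wrench 180 mm long, lying flat; loose, a bystander. Origin at its underside
- oil_bottle: grey oil bottle, 70 mm wide, 190 mm high, at the back; loose, a bystander. Origin at its underside
- parts_bowl: small steel bowl 80 mm wide, 35 mm high; loose, a bystander. Origin at its underside
Not all that is in view belongs to the job. What is shaped like the bucket but pink is not meant.

How it is judged:
By the outcome, as a careful person would: the job done as asked, in the order asked, and still so for the second after the job is handed in, with the robot touching nothing.
It also fails if it takes over 45 s, if anything falls off the work surface, if the arm or the gripper's body presses on something with over 40 N, if the wrist force passes 120 N, or if a joint passes its speed limit or range.

## Working session

There is one attempt and no reset: what is moved stays moved. The work goes in short steps, Python scripts to look and compute and a tool call to move; the robot and the scene stay as the last step left them, time stands still between calls to the robot, and variables do not carry over. Pictures are saved under pics/ and viewed, at most 10 in all, crops included, and the job is handed in when it is done.

Besides the shell and the picture viewer there is one more tool, called after "Request:" as name(argument=value, ...) on one line, values as JSON. send_rows: Moves the arm, as the interface text tells. Its arguments: {"type":"object","properties":{"offset":{"type":"array"},"delta_rot":{"type":"array"},"grip":{"type":"number"}},"required":["offset","delta_rot"]}

```bash
ls; mkdir -p pics
cat > h.py <<'E'
import numpy as np, cv2
from plant import get_obs, optics, ticket, finder
def cal(c):
    k=optics.get_calibration(c); return k,np.array(k["world_from_camera"])
def ray(c,uv):
    k,T=cal(c); d=T[:3,:3]@np.array([(uv[0]-k["cx"])/k["fx"],(uv[1]-k["cy"])/k["fy"],1]); return T[:3,3],d/np.linalg.norm(d)
def onz(c,uv,z):
    o,d=ray(c,uv); return o+d*(z-o[2])/d[2]
def proj(c,p):
    k,T=cal(c); q=np.linalg.inv(T)@np.r_[p,1]; return np.array([k["fx"]*q[0]/q[2]+k["cx"],k["fy"]*q[1]/q[2]+k["cy"]])
def tri(obs):
    A=np.zeros((3,3));b=np.zeros(3);L=[]
    for c,uv in obs:
        o,d=ray(c,uv);P=np.eye(3)-np.outer(d,d);A+=P;b+=P@o;L.append((o,d))
    x=np.linalg.solve(A,b); return x,[np.linalg.norm((np.eye(3)-np.outer(d,d))@(x-o)) for o,d in L]
E
python3 - <<'E'
from h import *
np.set_printoptions(precision=1,suppress=True)
ims=[]
for c in ["scene","side"]:
    im=optics.capture(c); cv2.imwrite(f"pics/{c}0.png",cv2.resize(im[:,:,::-1],(800,600),interpolation=cv2.INTER_CUBIC))
    print(c,cal(c)[1].round(2).tolist(),cal(c)[0]["fx"])
    for t in ["bolt_long_head","bolt_long","bolt_a","rack","lamp","bucket","crate","chute_left_mouth","chute_right_mouth","chute_left","chute_right"]:
        print(t,[(np.round(r["uv"],1).tolist(),round(r["confidence"],2)) for r in finder.pinpoint(t,c)[:3]])
print(get_obs())
E
```

```text
pics
scene [[0.58, 0.69, -0.44, 1270.32], [0.82, -0.48, 0.33, -578.52], [0.01, -0.55, -0.84, 1650.17], [0.0, 0.0, 0.0, 1.0]] 475.4525769952124
bolt_long_head [([271.0, 206.8], 0.5)]
bolt_long [([260.6, 201.1], 0.47)]
bolt_a [([209.5, 270.9], 0.45), ([273.3, 199.1], 0.44), ([248.5, 206.7], 0.41)]
rack [([261.4, 209.6], 0.63)]
lamp [([270.1, 192.4], 0.89)]
bucket [([352.6, 144.6], 0.81), ([280.9, 128.8], 0.69), ([338.6, 225.4], 0.56)]
crate [([114.9, 283.6], 0.86)]
chute_left_mouth [([339.6, 145.6], 0.66)]
chute_right_mouth [([164.0, 253.3], 0.97), ([260.7, 198.8], 0.22)]
chute_left [([332.6, 173.5], 0.57)]
chute_right [([169.2, 277.2], 0.89)]
side [[-0.99, -0.11, 0.12, 319.22], [-0.17, 0.69, -0.71, 958.06], [-0.01, -0.72, -0.69, 1070.17], [0.0, 0.0, 0.0, 1.0]] 382.3223977573448
bolt_long_head [([227.0, 201.5], 0.53)]
bolt_long [([250.3, 222.3], 0.45)]
bolt_a [([254.1, 210.8], 0.63), ([242.8, 234.7], 0.47)]
rack [([245.4, 227.0], 0.74), ([247.3, 223.0], 0.55)]
lamp [([233.5, 185.7], 0.69), ([253.5, 214.3], 0.59)]
bucket [([328.1, 319.8], 0.94), ([291.3, 258.6], 0.74), ([228.7, 380.1], 0.69)]
crate [([281.3, 131.2], 0.8), ([244.9, 225.4], 0.62)]
chute_left_mouth [([211.0, 270.7], 0.84)]
chute_right_mouth [([255.5, 111.4], 0.64), ([243.6, 233.1], 0.51)]
chute_left [([214.6, 309.4], 0.72)]
chute_right [([257.0, 154.4], 0.97), ([244.2, 235.1], 0.31)]
{'time': 1.2, 'joint_positions': array([-0.1,  0.3,  1.5,  0. ,  1.3, -0.1]), 'dq': array([ 0., -0., -0.,  0.,  0., -0.]), 'tau': array([  0. , -43.1, -24.4,   0.1,   0. ,  -0. ]), 'tool_pos': array([525. ,   0. , 226.7]), 'tcp_rot': array([3.1, 0. , 1.6]), 'contact_force': array([ 0.4, -0.2, -0.1]), 'moment': array([ 0., -0.,  0.]), 'finger_force': 0.0, 'grip_width': 92.15050165247435}
```

View pics/scene0.png

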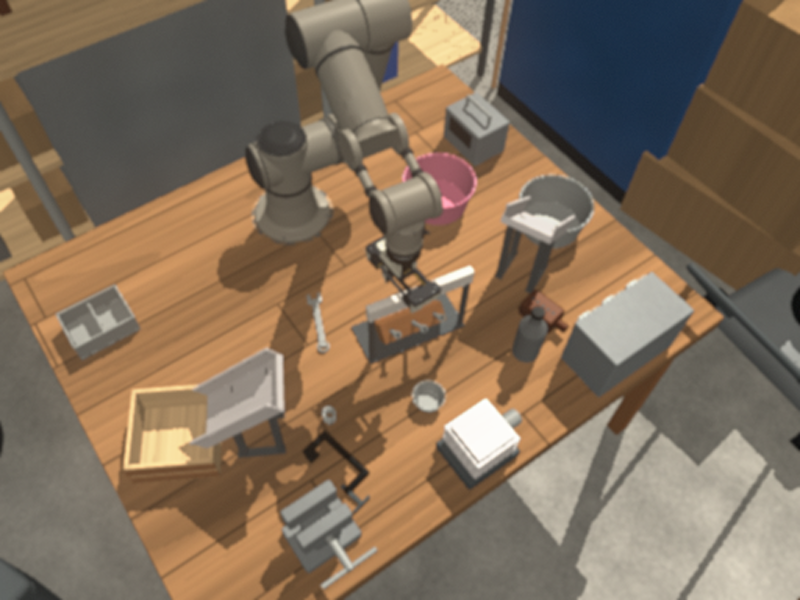

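View pics/side0.png

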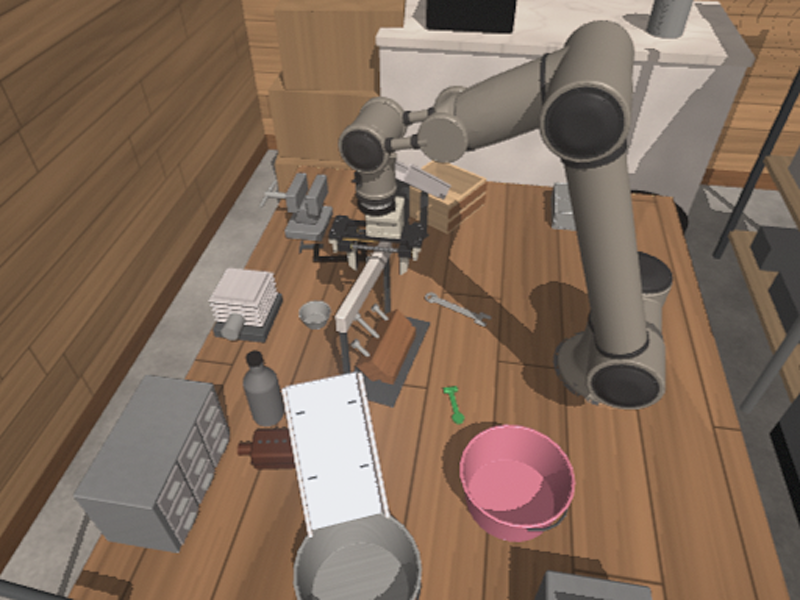

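The bucket (scene 550,205 at 800 px) is under the left (+y) chute, and the pink pail is a decoy. The rack is at scene (415,330), partly under the gripper. Next I triangulate and zoom in on the rack.

Run:
```python
from h import *
np.set_printoptions(precision=1,suppress=True)
P=dict(lamp=([270.1,192.4],[233.5,185.7]),rack=([261.4,209.6],[245.4,227]),head=([271,206.8],[227,201.5]),ml=([339.6,145.6],[211,270.7]),cl=([332.6,173.5],[214.6,309.4]),bucket=([352.6,144.6],[228.7,380.1]))
for k,(a,b) in P.items(): print(k,*tri([("scene",a),("side",b)]))
print("bucket0",onz("scene",[352.6,144.6],0),onz("side",[228.7,380.1],0),"rack0",onz("scene",P["rack"][0],0),onz("side",P["rack"][1],0),"lamp200",onz("scene",P["lamp"][0],200),onz("side",P["lamp"][1],200),"ml205",onz("scene",P["ml"][0],205),onz("side",P["ml"][1],205))
a=optics.capture("scene")[165:240,215:315];b=optics.capture("side")[155:265,200:290]
w=np.zeros((600,800,3),np.uint8)
a=cv2.resize(a,(400,300),interpolation=3);b=cv2.resize(b,(400,489),interpolation=3)
w[:300,:400]=a;w[:489,400:]=b
cv2.imwrite("pics/z.png",w[:500,:,::-1])
```

```text
lamp [550.6  40.6 194.8] [np.float64(3.978582372563202), np.float64(3.978582372563235)]
rack [507.6  46.6   1.8] [np.float64(1.7606324450079465), np.float64(1.7606324450079136)]
head [572.2  39.5 117.9] [np.float64(1.6999206004539287), np.float64(1.6999206004540028)]
ml [538.1 388.7 203.6] [np.float64(1.4506985717332908), np.float64(1.4506985717331011)]
cl [539.6 394.9  10.6] [np.float64(0.9958276265035136), np.float64(0.9958276265037178)]
bucket [458.9 583.2 -10.1] [np.float64(1.689210671302318), np.float64(1.6892106713022566)]
bucket0 [465.3 576.9   0. ] [456.1 585.8   0. ] rack0 [505.1  46.7   0. ] [509.4  46.3   0. ] lamp200 [557.1  39.7 200. ] [546.1  43.3 200. ] ml205 [540.2 388.4 205. ] [536.6 388.8 205. ]
```

View pics/z.png

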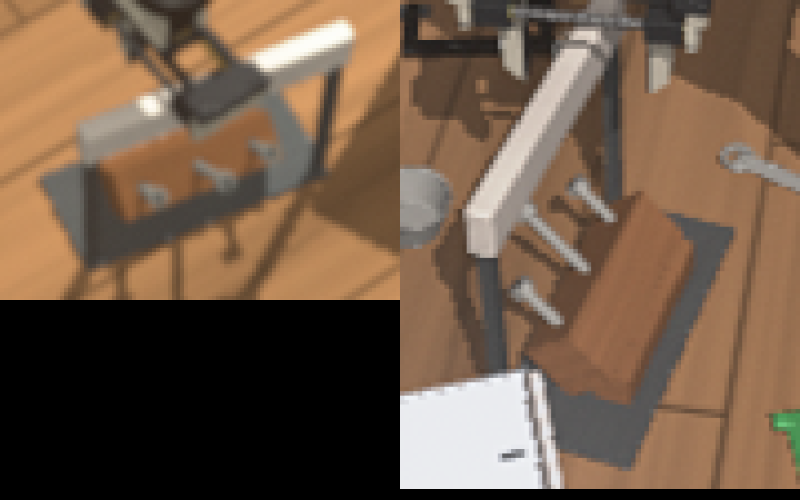

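The middle bolt is the long one, its head about 30 mm further out than its neighbours. The gripper straddles the lamp, so I go straight up first and then turn it.

Request:
send_rows(offset=[[0, 0, -0.5], [0, 0, -1], [0, 0, -1], [0, 0, -1], [0, 0, -1], [0, 0, -1], [0, 0, -1], [0, 0, -1]], delta_rot=[[0, 0, 0], [0, 0, 0], [0, 0, 0.03], [0, 0, 0.06], [0, 0, 0.09], [0, 0, 0.12], [0, 0, 0.15], [0, 0, 0.18]], grip=0.45)

```text
time: 2.3
tool_pos: [525.0, 0.0, 346.7]
tcp_rot: [3.142, -0.0, 0.44]
contact_force: [-0.1, 0.4, 0.6]
grip_width: 41.4
finger_force: 0.0
```

```bash
cat >> h.py <<'E'
from scipy.spatial.transform import Rotation as Ro
def to(p,R,base=None):
    o=get_obs(); p0=np.array(o["tool_pos"]); R0=Ro.from_euler("xyz",o["tcp_rot"]).as_matrix()
    return (R0.T@(np.array(p)-p0)/120).round(3),(Ro.from_matrix(R0.T@R).as_rotvec()/2/np.pi).round(4)
E
python3 - <<'E'
from h import *
np.set_printoptions(precision=1,suppress=True)
w=np.zeros((600,800,3),np.uint8)
for i,(c,(y0,y1,x0,x1)) in enumerate([("scene",(165,240,215,315)),("side",(155,265,200,290))]):
    im=optics.capture(c)
    for t in ["bolt_long_head","bolt_long","bolt_a","rack","lamp"]:
        print(c,t,[(np.round(r["uv"],1).tolist(),round(r["confidence"],2)) for r in finder.pinpoint(t,c)[:3]])
    for t in ["bolt_a","bolt_long"]: print(c,t,[(np.round(r["box"],1).tolist(),round(r["confidence"],2)) for r in finder.boxes_of(t,c)[:4]])
    a=im[y0:y1,x0:x1]; s=400/(x1-x0); a=cv2.resize(a,None,fx=s,fy=s,interpolation=3); w[:a.shape[0],400*i:400*i+400]=a[:600]
im=optics.capture("wrist"); cv2.imwrite("pics/w1.png",im[:,:,::-1])
w[300:600,:400]=cv2.resize(im,(400,300))
cv2.imwrite("pics/z2.png",w[:,:,::-1])
E
```

```text
scene bolt_long_head [([271.4, 199.6], 0.64), ([270.0, 206.8], 0.36)]
scene bolt_long [([261.2, 202.8], 0.52)]
scene bolt_a [([333.7, 223.4], 0.71), ([273.7, 198.0], 0.6), ([248.7, 204.9], 0.55)]
scene rack [([258.5, 212.5], 0.97)]
scene lamp [([269.6, 192.8], 0.91)]
scene bolt_a [([328.0, 194.6, 348.1, 233.2], 0.41)]
scene bolt_long []
side bolt_long_head [([227.6, 201.7], 0.47)]
side bolt_long [([249.7, 220.3], 0.56), ([254.2, 212.3], 0.46)]
side bolt_a [([245.2, 236.5], 0.59), ([254.2, 211.2], 0.36)]
side rack [([246.9, 228.2], 0.68)]
side lamp [([235.0, 184.9], 0.94), ([226.2, 199.7], 0.32)]
side bolt_a [([223.8, 218.9, 234.0, 229.4], 0.59), ([238.3, 195.3, 239.1, 201.3], 0.47)]
side bolt_long [([226.6, 201.0, 241.1, 217.0], 0.49)]
```

View pics/z2.png

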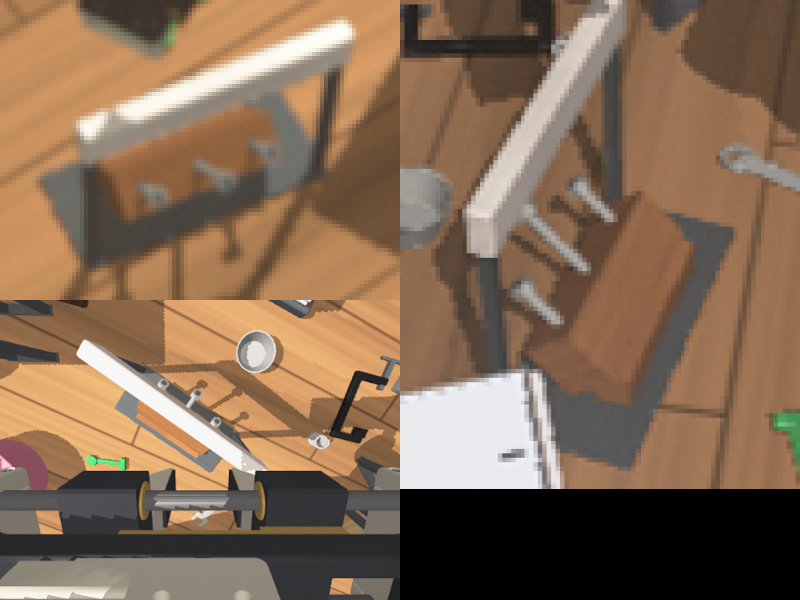

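The view is clear: the long bolt is in the middle, with its head at scene ≈(272,211), side ≈(228,203) and wrist ≈(250,125). Next I fit the rack pose to hand-picked features.

Run:
```python
from h import *
from scipy.optimize import least_squares
np.set_printoptions(precision=1,suppress=True)
S=lambda a,b:(215+a/4,165+b/4); D=lambda a,b:(200+(a-400)/4.444,155+b/4.444); W=lambda a,b:(a*1.28,(b-300)*1.28)
u=np.array([np.sin(np.radians(42)),0,np.cos(np.radians(42))])
F=[("scene",S(84,160),(50,-135,200)),("scene",S(352,48),(50,135,200)),("side",D(468,248),(50,135,200)),("side",D(468,208),(50,135,245)),("side",D(497,208),(28,135,245)),
("side",D(732,228),(-60,-135,4)),("side",D(630,468),(-60,135,4)),("scene",S(40,178),(-60,-135,4)),("scene",S(90,268),(60,-135,4)),("scene",S(328,178),(60,135,4))]
H=[("scene",S(230,183),0),("scene",S(155,195),-60),("scene",S(268,153),60),("side",D(527,213),0),("side",D(578,184),-60),("side",D(520,290),60),
("wrist",W(163,383),60),("wrist",W(195,398),0),("wrist",W(215,421),-60)]
def res(p,full=False):
    x,y,yaw,hx,hz=p; c,s=np.cos(yaw),np.sin(yaw); R=np.array([[c,-s,0],[s,c,0],[0,0,1]]); o=np.array([x,y,0])
    r=[]
    for cam,uv,q in F: r.append(proj(cam,o+R@np.array(q))-uv)
    for cam,uv,yy in H:
        q=np.array([hx,yy,hz])-(30*u if yy else 0); r.append(proj(cam,o+R@q)-uv)
    return np.array(r) if full else np.ravel(r)
s=least_squares(res,[507,46,0,65,118],loss="soft_l1"); x=s.x
print(x,np.degrees(x[2])); print(np.c_[res(x,1)])
c,sn=np.cos(x[2]),np.sin(x[2]); R=np.array([[c,-sn,0],[sn,c,0],[0,0,1]])
print("head",np.array([x[0],x[1],0])+R@[x[3],0,x[4]],"u",R@u)
```

```text
[501.9  48.9  -0.2  71.9 106.1] -10.13105133110434
[[-0.6 -0.5]
 [-1.2  1.5]
 [ 0.8  1.8]
 [-0.4  0.7]
 [-0.2  2.4]
 [-0.9 -0.2]
 [-1.7 -0.5]
 [-0.2 -0.8]
 [-0.4  0.6]
 [ 0.9 -1.7]
 [-1.9 -1.6]
 [ 0.2 -0.1]
 [-0.1 -0.8]
 [-0.9  0.1]
 [-0.8  1.2]
 [-0.2  0.3]
 [ 0.2  1.3]
 [ 0.6 -4.1]
 [ 0.1  0.7]]
head [572.6  36.3 106.1] u [ 0.7 -0.1  0.7]
```

```bash
cat >> h.py <<'E'
yaw=np.radians(-10.1); Rr=Ro.from_euler("z",yaw).as_matrix(); U=Rr@np.array([np.sin(np.radians(42)),0,np.cos(np.radians(42))])
def Rg():
    z=-U; y=-Rr[:,1]; return np.c_[np.cross(y,z),y,z]
HEAD=np.array([572.6,36.3,106.1])
E
python3 - <<'E'
from h import *
print(to([665,20,310],Rg()),to(HEAD+90*U,Rg()))
E
```

```text
(array([1.124, 0.353, 0.306]), array([ 0.0363, -0.1128,  0.0945])) (array([0.896, 0.191, 1.448]), array([ 0.0363, -0.1128,  0.0945]))
```

Request:
send_rows(offset=[[0.4, 0.1, 0], [0.7, 0.2, 0.05], [0.9, 0.25, 0.1], [0.98, 0.3, 0.2], [0.98, 0.3, 0.3], [0.98, 0.3, 0.4], [0.98, 0.3, 0.4], [0.98, 0.3, 0.4]], delta_rot=[[0.005, -0.014, 0.012], [0.009, -0.028, 0.024], [0.0136, -0.042, 0.0354], [0.018, -0.056, 0.047], [0.0227, -0.0705, 0.059], [0.027, -0.085, 0.071], [0.032, -0.099, 0.083], [0.0363, -0.1128, 0.0945]])

```text
time: 4.15
tool_pos: [632.7, 19.3, 281.8]
tcp_rot: [-3.138, 0.712, -0.18]
contact_force: [0.6, -0.1, -0.4]
grip_width: 41.1
finger_force: 0.0
```

Run:
```python
from h import *
o=get_obs();print(o["joint_positions"].round(3))
print(to(HEAD+90*U,Rg()))
```

```text
[-0.114  1.157  0.038  0.099  2.656  1.709]
(array([ 0.58 , -0.05 ,  0.697]), array([-0.0009, -0.0034, -0.0004]))
```

Request:
send_rows(offset=[[0.15, 0, 0.17], [0.3, 0, 0.35], [0.3, 0, 0.35]], delta_rot=[[0, 0, 0], [0, 0, 0], [0, 0, 0]])

```text
time: 4.53
tool_pos: [631.4, 19.7, 226.5]
tcp_rot: [-3.138, 0.716, -0.177]
contact_force: [0.4, -0.6, 0.5]
grip_width: 41.1
finger_force: 0.0
```

Run:
```python
from h import *
o=get_obs();print(o["joint_positions"].round(3))
print(to(HEAD+90*U,Rg()),to(HEAD+70*U,Rg()))
```

```text
[-0.113  1.1    0.312  0.071  2.443  1.673]
(array([ 0.289, -0.049,  0.34 ]), array([-0.0007, -0.0028, -0.0001])) (array([ 0.286, -0.048,  0.507]), array([-0.0007, -0.0028, -0.0001]))
```

Request:
send_rows(offset=[[0.15, -0.025, 0.17], [0.29, -0.05, 0.34], [0.29, -0.05, 0.42], [0.29, -0.05, 0.42]], delta_rot=[[0, -0.003, 0], [0, -0.003, 0], [0, -0.003, 0], [0, -0.003, 0]])

```text
time: 5.03
tool_pos: [626.8, 27.2, 166.9]
tcp_rot: [-3.137, 0.73, -0.176]
contact_force: [-0.4, -0.6, 0.1]
grip_width: 41.6
finger_force: 0.0
```

Run:
```python
from h import *
np.set_printoptions(precision=1,suppress=True)
o=get_obs();print(o["joint_positions"].round(3))
T=cal("wrist")[1]; p0=np.array(o["tool_pos"]); R0=Ro.from_euler("xyz",o["tcp_rot"]).as_matrix()
im=optics.capture("wrist")
print("cam in tool",R0.T@(T[:3,3]-p0), (R0.T@T[:3,:3]).round(2))
for t in ["bolt_long_head"]: print(t,[(np.round(r["uv"],1).tolist(),round(r["confidence"],2)) for r in finder.pinpoint(t,"wrist")[:3]])
k=cal("wrist")[0];print(k["fx"],"pred head",proj("wrist",HEAD),"pair",[proj("wrist",HEAD-30*U+s*60*Rr[:,1]) for s in (1,-1)],"tcp",proj("wrist",p0))
cv2.imwrite("pics/w2.png",cv2.resize(im[:,:,::-1],(800,600),interpolation=3))
im=optics.capture("side")
print(proj("side",HEAD),finder.pinpoint("bolt_long_head","side")[:2])
im=optics.capture("scene")
print(proj("scene",HEAD),finder.pinpoint("bolt_long_head","scene")[:2])
```

```text
[-0.1  1.1  0.5  0.1  2.3  1.7]
cam in tool [  70.3   -1.6 -157.2] [[-0.  -1.  -0.3]
 [ 1.  -0.   0. ]
 [-0.  -0.3  1. ]]
bolt_long_head [([260.0, 195.5], 0.78), ([259.1, 153.9], 0.25)]
278.587305089883 pred head [260.6 193.7] pair [array([200.7, 185.5]), array([320.3, 185.5])] tcp [260.5 230.3]
[227.7 203. ] [{'uv': [226.7, 203.1], 'confidence': 0.46}, {'uv': [229.5, 378.7], 'confidence': 0.28}]
[270.6 209.1] [{'uv': [270.2, 207.3], 'confidence': 0.49}, {'uv': [261.2, 208.9], 'confidence': 0.48}]
```

View pics/w2.png

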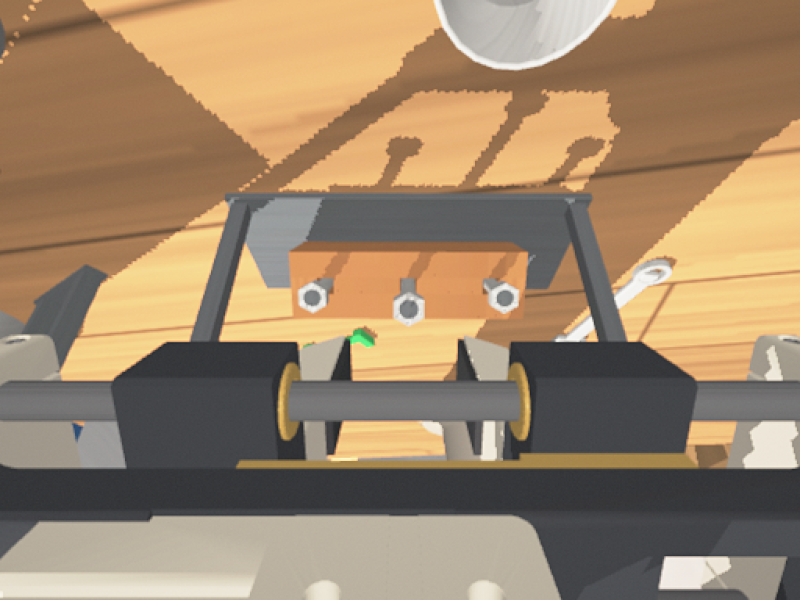

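The wrist view shows the three heads square to the tool: pair at (312,296) and (504,296), long head at (408,308) in the 800-px picture. I refine the head position with these.

Run:
```python
from h import *
from scipy.optimize import least_squares
np.set_printoptions(precision=2,suppress=True)
w=1.5625
O=[("wrist",(408/w,308/w),0,3),("wrist",(312/w,296/w),60,3),("wrist",(504/w,296/w),-60,3),("side",(227.5,203),0,1),("scene",(271,209),0,1),("side",(240.1,196.4),-60,1),("side",(227,220.3),60,1),("scene",(253.7,213.7),-60,1),("scene",(282,203.2),60,1)]
def res(p):
    R=Ro.from_euler("z",p[3]).as_matrix(); u=R@Rr.T@U
    return np.ravel([(proj(c,p[:3]-(30*u-y*R[:,1] if y else 0))-uv)*k for c,uv,y,k in O])
s=least_squares(res,[*HEAD,yaw]);print(s.x[:3],np.degrees(s.x[3]),s.fun.reshape(-1,2)); H=s.x[:3]
R=Ro.from_euler("z",s.x[3]).as_matrix()@Rr.T
for a in (30,0,-19): print(a,to(H+a*(R@U),R@Rg()))
```

```text
[575.36  35.2  112.21] -10.059841312523254 [[ 0.26  2.3 ]
 [ 0.89 -1.22]
 [-1.2  -1.42]
 [-0.59 -1.51]
 [-0.1  -0.04]
 [-1.54 -0.31]
 [-0.98 -1.27]
 [ 0.43 -0.15]
 [ 0.17 -0.92]]
30 (array([-0.02,  0.01,  0.39]), array([-0., -0., -0.]))
0 (array([-0.02,  0.01,  0.64]), array([-0., -0., -0.]))
-19 (array([-0.02,  0.01,  0.8 ]), array([-0., -0., -0.]))
```

Request:
send_rows(offset=[[-0.02, 0.01, 0.2], [-0.02, 0.01, 0.4], [-0.02, 0.01, 0.55], [-0.02, 0.01, 0.68], [-0.02, 0.01, 0.78], [-0.02, 0.01, 0.8]], delta_rot=[[0, 0, 0], [0, 0, 0], [0, 0, 0], [0, 0, 0], [0, 0, 0], [0, 0, 0]])

```text
time: 6.08
tool_pos: [561.8, 37.7, 97.5]
tcp_rot: [-3.137, 0.73, -0.176]
contact_force: [-0.2, -0.3, -0.3]
grip_width: 41.2
finger_force: 0.0
```

Request:
send_rows(offset=[[0, 0, 0], [0, 0, 0], [0, 0, 0], [0, 0, 0]], delta_rot=[[0, 0, 0], [0, 0, 0], [0, 0, 0], [0, 0, 0]], grip=0.0)

```text
time: 6.58
tool_pos: [562.3, 37.6, 97.8]
tcp_rot: [-3.137, 0.728, -0.176]
contact_force: [2.2, -0.2, 1.5]
grip_width: 16.2
finger_force: 30.0
```

Request:
send_rows(offset=[[0, 0, -0.08], [0, 0, -0.18], [0, 0, -0.28], [0, 0, -0.38], [0, 0, -0.48], [0, 0, -0.55], [0, 0, -0.55]], delta_rot=[[0, 0, 0], [0, 0, 0], [0, 0, 0], [0, 0, 0], [0, 0, 0], [0, 0, 0], [0, 0, 0]])

```text
time: 7.45
tool_pos: [605.9, 29.5, 147.1]
tcp_rot: [-3.137, 0.727, -0.176]
contact_force: [-0.5, -0.7, -1.4]
grip_width: 16.1
finger_force: 30.0
```

Run:
```python
from h import *
np.set_printoptions(precision=1,suppress=True)
o=get_obs();print(o["joint_positions"].round(2))
a=optics.capture("side");w=optics.capture("wrist")
p0=np.array(o["tool_pos"]); R0=Ro.from_euler("xyz",o["tcp_rot"]).as_matrix()
print("tip",p0+96*R0[:,2])
v=np.hstack([cv2.resize(w,(400,300)),cv2.resize(a[150:330,150:390],(400,300),interpolation=3)])
cv2.imwrite("pics/p.png",v[:,:,::-1])
```

```text
[-0.1  1.1  0.6  0.1  2.2  1.7]
tip [543.1  41.1  75.4]
```

View pics/p.png

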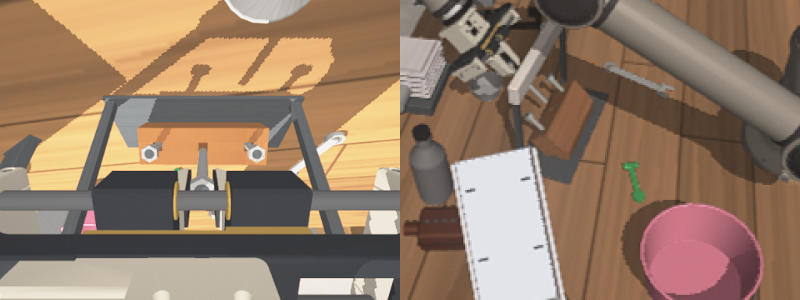

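The long bolt is out and in the grip (tip ≈(543,41,75)), and the pair is still standing. Now I plan the carry and check the left chute's direction by projecting its model.

```bash
cat >> h.py <<'E'
k=np.array([0,0,1.])
Rv=np.c_[np.cross(-Rr[:,1],-k),-Rr[:,1],-k]
E
python3 - <<'E'
from h import *
from scipy.optimize import least_squares
np.set_printoptions(precision=2,suppress=True)
p0=get_obs()["tool_pos"]
for p in (p0+40*U,[640,25,230],[640,25,330],[640,25,360]): print(to(p,Rv))
# chute fit: wall-top corners in side image (800px scale) 
w=1.5625
def corners(x,y,a):
    d=np.array([np.cos(a),np.sin(a),0]);l=np.array([-d[1],d[0],0]);c,s=np.cos(np.radians(40)),np.sin(np.radians(40))
    t=d*c-k*s;n=d*s+k*c;m=np.array([x,y,205.]);o=[]
    for L in (-60/c,125/c):
        for sg in (-1,1): o.append(m+t*L+sg*62.5*l+40*n)
    return o
S=[(362,374),(285,388),(385,515),(310,530)]
# l = left of d: d~(-.38,.92)-> l~(-.92,-.38): sg=+1 is smaller x = image right
def pred(p): 
    c=corners(*p); return [proj("side",c[i])*w for i in (1,0,3,2)]
s=least_squares(lambda p:np.ravel(np.array(pred(p))-S),[538,389,1.95],loss="soft_l1")
print(s.x,np.degrees(s.x[2]),np.array(pred(s.x))-S, np.array(pred([538,389,1.95]))-S)
E
```

```text
(array([ 0.  , -0.  , -0.33]), array([-0.  ,  0.12, -0.  ]))
(array([-0.25, -0.02, -0.71]), array([-0.  ,  0.12, -0.  ]))
(array([-0.8 , -0.02, -1.33]), array([-0.  ,  0.12, -0.  ]))
(array([-0.97, -0.02, -1.52]), array([-0.  ,  0.12, -0.  ]))
[535.48 387.87   1.97] 112.61068313773306 [[-1.93 -2.92]
 [ 0.88 -3.31]
 [ 0.3   0.8 ]
 [-0.08  2.67]] [[-3.12 -2.22]
 [-0.52 -3.47]
 [-2.58  2.05]
 [-3.27  2.84]]
```

Request:
send_rows(offset=[[0, 0, -0.2], [0, 0, -0.35], [-0.08, 0, -0.45], [-0.16, 0, -0.6], [-0.25, 0, -0.71], [-0.4, 0, -0.85], [-0.5, 0, -1], [-0.5, 0, -1]], delta_rot=[[0, 0, 0], [0, 0.02, 0], [0, 0.045, 0], [0, 0.07, 0], [0, 0.095, 0], [0, 0.117, 0], [0, 0.117, 0], [0, 0.117, 0]])

```text
time: 8.55
tool_pos: [639.9, 23.1, 278.3]
tcp_rot: [-3.138, -0.01, -0.179]
contact_force: [-0.7, 0.1, -0.6]
grip_width: 16.5
finger_force: 30.0
```

```bash
cat >> h.py <<'E'
a=np.radians(112.5); d=np.array([np.cos(a),np.sin(a),0]); M=np.array([536,388,205.])
def Rc(th):
    z=np.sin(th)*d-np.cos(th)*k; y=np.array([d[1],-d[0],0]); return np.c_[np.cross(y,z),y,z]
def tcp_rel(th,down=15,clear=14):
    tip=M+d*down+k*(-down*np.tan(np.radians(40))+clear); return tip-96*Rc(th)[:,2]
E
python3 - <<'E'
from h import *
np.set_printoptions(precision=3,suppress=True)
o=get_obs();print(o["joint_positions"]); th=np.radians(25)
print(to([625,150,400],Rc(0)),to([560,330,410],Rc(th)),tcp_rel(th))
E
```

```text
[-0.085  0.529  1.087  0.003  1.516  1.665]
(array([-0.301, -1.022, -1.013]), array([ 0.001, -0.002, -0.341])) (array([-1.1  , -2.402, -1.099]), array([ 0.075,  0.039, -0.334])) [545.786 364.375 293.419]
```

Request:
send_rows(offset=[[0, 0, -0.4], [0, 0, -0.8], [-0.05, -0.2, -1], [-0.1, -0.45, -1], [-0.15, -0.65, -1], [-0.2, -0.85, -1], [-0.25, -1, -1], [-0.3, -1, -1]], delta_rot=[[0, 0, -0.028], [0, 0, -0.056], [0, 0, -0.084], [0, 0, -0.112], [0, 0, -0.14], [0, 0, -0.168], [0, 0, -0.196], [0, 0, -0.224]])

```text
time: 9.55
tool_pos: [625.1, 148.7, 393.8]
tcp_rot: [3.14, -0.003, 1.236]
contact_force: [0.6, -0.3, -0.7]
grip_width: 16.4
finger_force: 30.0
```

Run:
```python
from h import *
np.set_printoptions(precision=3,suppress=True)
o=get_obs();print(o["joint_positions"]); th=np.radians(25)
print(to([570,270,410],Rc(0)),to(tcp_rel(th)+[0,0,90],Rc(th)))
```

```text
[0.113 0.535 0.773 0.002 1.83  0.449]
(array([ 0.805, -0.766, -0.134]), array([ 0.001, -0.   , -0.116])) (array([ 1.48 , -1.215,  0.089]), array([ 0.026,  0.066, -0.114]))
```

Request:
send_rows(offset=[[0.2, -0.16, -0.05], [0.4, -0.32, -0.05], [0.6, -0.5, -0.05], [0.8, -0.65, -0.05], [0.98, -0.8, -0.05], [0.98, -0.8, -0.05], [0.98, -0.8, -0.05]], delta_rot=[[0.004, 0.01, -0.018], [0.008, 0.02, -0.036], [0.012, 0.03, -0.054], [0.016, 0.042, -0.072], [0.02, 0.053, -0.09], [0.026, 0.066, -0.114], [0.026, 0.066, -0.114]])

```text
time: 10.42
tool_pos: [575.0, 289.2, 399.2]
tcp_rot: [-3.138, -0.436, 1.952]
contact_force: [-0.2, -0.5, -0.9]
grip_width: 16.2
finger_force: 30.0
```

Run:
```python
from h import *
np.set_printoptions(precision=3,suppress=True)
o=get_obs();print(o["joint_positions"]); th=np.radians(25)
print(to(tcp_rel(th)+[0,0,60],Rc(th)))
```

```text
[ 0.139  0.544  0.823  0.441  1.861 -0.133]
(array([0.448, 0.009, 0.63 ]), array([ 0.   ,  0.   , -0.002]))
```

Request:
send_rows(offset=[[0.15, 0, 0.15], [0.3, 0.01, 0.35], [0.45, 0.01, 0.5], [0.45, 0.01, 0.63], [0.45, 0.01, 0.63]], delta_rot=[[0, 0, 0], [0, 0, 0], [0, 0, 0], [0, 0, -0.002], [0, 0, -0.002]])

```text
time: 11.05
tool_pos: [544.3, 365.6, 355.1]
tcp_rot: [3.136, -0.435, 1.971]
contact_force: [-0.4, -0.2, -0.8]
grip_width: 16.3
finger_force: 30.0
```

Run:
```python
from h import *
np.set_printoptions(precision=3,suppress=True)
o=get_obs();print(o["joint_positions"]); th=np.radians(25)
print(to(tcp_rel(th),Rc(th)))
a=optics.capture("side");w=optics.capture("wrist");s=optics.capture("scene")
v=np.hstack([cv2.resize(w,(400,300)),cv2.resize(a[204:384,130:370],(400,300),interpolation=3)])
v=np.vstack([v,np.hstack([cv2.resize(s[90:210,250:410],(400,300),interpolation=3),np.zeros((300,400,3),np.uint8)])])
cv2.imwrite("pics/c.png",v[:,:,::-1])
```

```text
[ 0.266  0.529  0.963  0.435  1.694 -0.088]
(array([-0.229,  0.005,  0.46 ]), array([0.   , 0.   , 0.001]))
```

View pics/c.png

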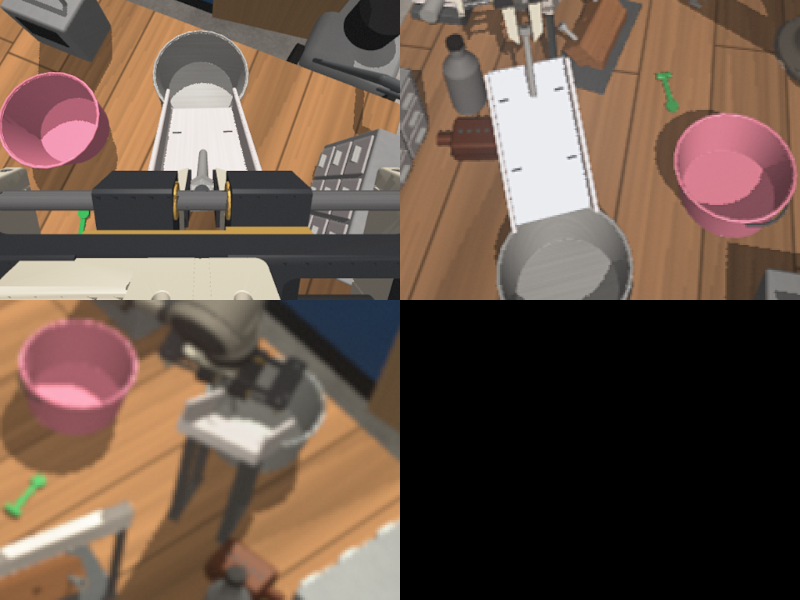

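The bolt is lined up over the left chute's centreline, pointing down at the galvanized bucket. I lower it and let go.

Request:
send_rows(offset=[[-0.08, 0, 0.16], [-0.14, 0, 0.28], [-0.19, 0, 0.38], [-0.22, 0, 0.44], [-0.22, 0, 0.44]], delta_rot=[[0, 0, 0], [0, 0, 0], [0, 0, 0], [0, 0, 0], [0, 0, 0]])

```text
time: 11.82
tool_pos: [545.7, 364.1, 297.2]
tcp_rot: [3.134, -0.436, 1.972]
contact_force: [-0.7, -0.1, -1.4]
grip_width: 16.3
finger_force: 30.0
```

Request:
send_rows(offset=[[0, 0, 0], [0, 0, 0], [0, 0, 0], [0, 0, 0], [0, 0, 0], [0, 0, 0], [0, 0, 0], [0, 0, 0]], delta_rot=[[0, 0, 0], [0, 0, 0], [0, 0, 0], [0, 0, 0], [0, 0, 0], [0, 0, 0], [0, 0, 0], [0, 0, 0]], grip=0.6)

```text
time: 12.82
tool_pos: [545.8, 364.2, 297.6]
tcp_rot: [3.133, -0.435, 1.972]
contact_force: [0.1, -0.2, -0.5]
grip_width: 54.7
finger_force: 0.0
```

Request:
send_rows(offset=[[0, 0, -0.2], [0, 0, -0.4], [0, 0, -0.6], [0, 0, -0.8], [0, 0, -0.8], [0, 0, -0.8], [0, 0, -0.8]], delta_rot=[[0, 0, 0], [0, 0, 0], [0, 0, 0], [0, 0, 0], [0, 0, 0], [0, 0, 0], [0, 0, 0]])

```text
time: 13.7
tool_pos: [560.4, 326.9, 383.5]
tcp_rot: [3.136, -0.436, 1.972]
contact_force: [-0.1, 0.2, -0.4]
grip_width: 54.6
finger_force: 0.0
```

Run:
```python
from h import *
a=optics.capture("side");w=optics.capture("wrist");s=optics.capture("scene")
v=np.hstack([cv2.resize(w,(400,300)),cv2.resize(a[264:384,170:330],(400,300),interpolation=3)])
v=np.vstack([v,np.hstack([cv2.resize(s[90:210,250:410],(400,300),interpolation=3),cv2.resize(a[150:270,180:340],(400,300),interpolation=3)])])
cv2.imwrite("pics/e.png",v[:,:,::-1])
```

View pics/e.png

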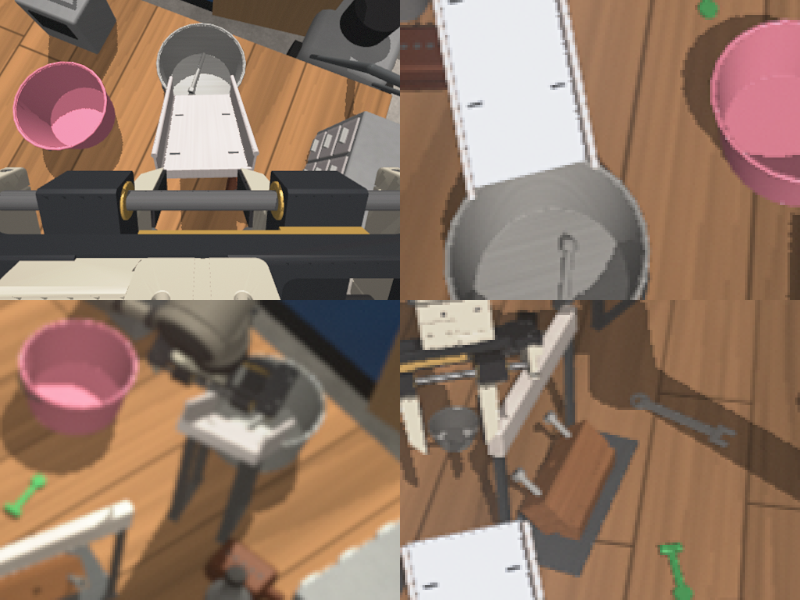

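Run:
```python
from h import *
print(tri([("side",(237.2,361.2)),("wrist",(249.6,117.8))]), M+125*d-k*104.9)
t=(259.8,74.2)
for z in (5,30,60): print(z,onz("wrist",t,z))
```

```text
(array([447.88473922, 539.73733048,  11.14800723]), [np.float64(6.190905766450009), np.float64(6.190905766450048)]) [488.16457095 503.48494156 100.1       ]
5 [433.59879616 644.72918122   5.        ]
30 [439.35274616 630.25399516  30.        ]
60 [446.25748615 612.88377189  60.        ]
```

The head rests on the bucket floor (z≈11 mm) and the tip lies inside the walls, well below the chute end at about 100 mm. The pair is still standing in the rack.

```bash
python3 -c "
from plant import ticket
print(ticket.close_job())"
```

```text
the job is handed in; nothing more can be done
None
```

The long bolt went down the left chute and lies in the galvanized bucket, clear of the chute; the matching pair still stands in the rack, nothing else was touched, and the job is handed in (about 14 s of the 45 s used).

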